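# Rake a dropped casting collar out from under the drying deck

### The job

An orange casting collar has dropped under the low slatted drying deck. First switch the deck off by pushing the isolator lever all the way over to its green side; only then reach under the deck's open side with the blue-handled hooked probe and drag the collar out on to the open table, completely clear of the deck. Move the collar with the probe only, not with the gripper, then leave the probe lying flat on the table, out from under the deck; do not disturb the plaster mould on the deck, the plaster block or the bowl.

Things in the scene. Friction and masses are not known exactly. Their poses are not given: they have to be found in the camera images.
- deck: Fixed low drying deck, 340 (its x) by 220 mm (its y), top 70 mm above the table. Origin: middle of its footprint at table height. Grey 12 mm panels close its -x, +x and -y sides to the table; the +y side (y = +110 mm, on the side where the probe lies) is open, 316 mm wide inside. Free height under the slats 50 mm. Seven slats 14 mm wide run along y on 45 mm centres; one sees down between them.
- deck_edge (a point): Middle of the deck's open side at table height (deck frame 0, +110 mm, 0). Dragging out means moving along the deck's +y past this line.
- collar: Loose orange plastic ring lying flat on the table beneath the deck: outer diameter 72 mm, bore 40 mm, 16 mm high, about 60 g. Origin: centre of its underside. It starts 45 to 85 mm inside the open side, 0 to 90 mm to the +x side of the deck's middle.
- probe: Loose flat hooked probe, 200 g, flat on the table. Origin at table height under the middle of its blue handle: 110 (x) by 22 (y) by 36 mm high, gripped across y from above. A steel bar 16 mm wide, 10 mm high runs along +x to the hook: a steel arm 14 mm wide (x), 10 mm high, pointing to +y, reaching 68 mm from the bar's centre line. Hook inner face at x = 206 mm. +x starts roughly towards the deck.
- probe_hook (a point): Middle of the hook arm's inner face (the face that pulls): probe frame 206, 30, 5 mm.
- isolator (a joint): Isolator lever angle in rad: 0 = fully on (start is 0 to 0.15), leaning to the switch box's -x, red side; 1.4 = fully off, leaning to its +x, green side. Upright at 0.7. It stays where it is left; about 2.5 N at the knob moves it.
- isolator_tip (a point): Centre of the lever's yellow ball knob (26 mm diameter), 80 mm from the hinge pin, on a 10 mm steel rod.
- switchbox: Fixed grey isolator box, 150 mm (x) by 90 mm (y), 40 mm high, on the table. Origin: middle of its footprint at table height. Its lid has a red mark at the -x end and a green mark at the +x end. A black block 70 by 50 mm stands on its middle up to 65 mm above the table; the lever's hinge pin runs along y over the origin, 62 mm above the table.
- mould: Bystander: loose white plaster mould half, 110 x 80 x 55 mm, standing on the deck's slats. Origin: centre of its underside.
- bowl: Bystander: loose green mixing bowl, 100 mm across, 50 mm high. Origin: centre of its underside.
- offcut: Bystander: loose rough plaster block, 120 x 80 x 65 mm. Origin: centre of its underside.
Things that resemble listed ones, but are neither listed nor needed, are in the scene too. What is meant by the switchbox is not purple, and is the smaller of those in its own colour.

How it is judged:
On the way, in this order (a step that is already met when the one before it is completed fails the run):
1. the isolator lever is fully over on its green (off) side (value of joint isolator above 1.2 rad), for 0.2 s.
2. the probe pushes against the collar while the collar is under the deck (contact force between probe and collar above 0.05 N and y of collar in the frame of deck below 0.11 m), for 0.04 s.
3. the collar is completely out from under the deck on its open side (y of collar in the frame of deck above 0.147 m), for 0.2 s.
At the end, for the whole second after the job is handed in: The lever is at 1.2 rad or more (off); the collar lies flat on the table at rest, its centre at least 147 mm along the deck's +y (so all of it is outside the open side); the probe lies flat on the table, released and at rest, with its hook's inner face outside the open side (deck y above 112 mm) (value of joint isolator above 1.2 rad and y of collar in the frame of deck above 0.147 m and height (world z) of each of collar, probe below 0.006 m and angle between collar's own z axis and vertical below 0.15 rad and linear speed of each of collar, probe below 0.01 m/s and y of probe_hook in the frame of deck above 0.112 m and angle between probe's own z axis and vertical below 0.1 rad); the robot touches nothing.
It fails at once if the probe's hook is reaching under the deck while the isolator is not off (value of joint isolator below 1.1 rad and y of probe_hook in the frame of deck between -0.11 and 0.1 m and x of probe_hook in the frame of deck between -0.17 and 0.17 m and height (world z) of probe_hook below 0.06 m).
It fails at once if the gripper or arm pushes the collar directly (contact force between any of the fingers, the arm and collar above 0.5 N).
It fails at once if the mould on the deck is moved by more than 25 mm (distance of mould from where it was at the start of the episode above 0.025 m).
It fails at once if the plaster block or the bowl is moved by more than 25 mm (distance of any of offcut, bowl from where it was at the start of the episode above 0.025 m).
It also fails if it takes over 72 s, if anything falls off the work surface, if the arm or the gripper's body presses on something with over 40 N, if the wrist force passes 120 N, or if a joint passes its speed limit or range.

### The arm

A 7-joint arm with a two-finger parallel gripper is mounted at the origin on the work surface. World frame = base frame: x ahead of the robot, y to its left, z up, the work surface at z = 0. Lengths are in m, angles in rad, forces in N, time in s.
With the tool pointing down it reaches from about 0.425 to 0.95 m from the base axis. Payload 4.7 kg.
Tool frame: the origin (TCP) lies midway between the tips of the shut fingers; the grasp point (between the pads) lies 19 mm behind it; x points along the fingers, y is the direction in which the jaws open and shut, and the axes are right-handed (so a half turn about x gives the same grasp; the last joint's range is limited). The gripper opens to 87 mm and grips with 3 to 60 N. Pads are 19 mm wide; open, the fingers measure 117 mm over their backs; the gripper's body (75 mm by 190 mm) begins 51 mm behind the grasp point.
Start: joints at [-1.23, 0.469, -0.049, 1.532, 0.024, 1.141, -0.082], TCP at [0.244, 0.629, 0.223] pointing down, gripper open.
Joint ranges: [-2.59, 2.59], [-0.33, 1.99], [-1.39, 1.29], [0.1, 2.45], [-1.04, 4.18], [0.21, 1.99], [-2.66, 2.66]. Speed limits (rad/s): [2.57, 2.57, 3.14, 3.14, 3.14, 3.14, 3.14].

### API

Orientations are given as [roll, pitch, yaw] about the fixed x, y, z axes, in that order (R = Rz(yaw) Ry(pitch) Rx(roll)).
In Python, from cell import telemetry, vision, bot gives the robot as it stands.
- The arm moves only by the tool move_arm, never from a script. Its argument "commands" is a list that holds one entry, the list of rows, each a list of 4 numbers: the shift along the tool's x, y, z in cm, then the turn about the tool's x in degrees. In form: [[[x, y, z, twist], ...]]. A call has 1 to 20 rows; each row is the pose to reach, as a shift and turn from the pose commanded when the call began, along the tool's axes at that moment; what a row does not reach only later rows make up. A row lasts 1/10 s, in which the tool goes at most 50 mm and 8.59 degrees, less where a joint would pass 70% of its speed; a pose out of reach is approached as far as the arm can. A call with a gripper value outside its range is refused whole. "fingers" is the finger opening in cm, from 0 to 8.7, set as the call begins (left out, the last holds). The fingers move at their own pace and stop on an object; "grip_force" is the grip in N (left out, the last holds). Time passes only in rows, so rows that repeat a pose let the fingers close. It gives the time, the measured TCP pose, the force and the opening at its end, in the units of the state.
- telemetry.observe(): the state, without advancing time (a new reading comes with each control period).
- vision.grab_frame(name): name is "scene" or "top" or "wrist"; returns a dict with "pixels" (480x640x3 uint8, red, green, blue), "camera_matrix" (3x3 intrinsics, pixels), "R" (3x3) and "t" (3): a world point X has camera coordinates R X + t. Camera axes: x right, y down, z forward; pixel columns grow to the right and rows downward; lengths in m; the calibration is good to about 2 mm. A picture is of the moment at which its call begins. There is no depth.
- bot.finish_job(): hands the job in, once; it reports no verdict.
The state is a dict: "time": time; "joint_positions": joint angles; "dq": joint speeds; "effort": joint torques, N m; "ee_pos": TCP position; "tcp_rot": TCP orientation; "contact_force": force on the tool from outside, world axes, zero at the start; "ft_torque": the same for the moment, N m; "grip_width": opening from 0.0 (shut) to 1.0 (fully open).
Only numpy, scipy, OpenCV 4.12 (cv2) and the standard library are available. Lean on these libraries where they do the work, as an engineer would, in place of code of your own. Each camera call takes 0.05 s, during which the arm holds its last target.

## Working session

There is one attempt and no reset: what is moved stays moved. The work goes in short steps, Python scripts to look and compute and a tool call to move; the robot and the scene stay as the last step left them, time stands still between calls to the robot, and variables do not carry over. Pictures are saved under pics/ and viewed, and the job is handed in when it is done.

Besides the shell and the picture viewer there is one more tool, called after "Call:" by a JSON object that holds its "name" and its "arguments". move_arm: Moves the arm, as the interface text tells. Its arguments: {"type":"object","properties":{"commands":{"type":"array"},"fingers":{"type":"number"},"grip_force":{"type":"number"}},"required":["commands"]}

```bash
ls; mkdir -p pics; python3 - <<'E'
from cell import telemetry, vision, bot
import cv2
print(telemetry.observe())
for n in ["scene","top","wrist"]:
    f=vision.grab_frame(n); cv2.imwrite(f"pics/{n}0.png",f["pixels"][:,:,::-1]); print(n,f["camera_matrix"],f["R"],f["t"])
E
```

```text
pics
{'time': 0.0, 'joint_positions': array([-1.22990136,  0.4693881 , -0.04855364,  1.53370308,  0.02412947,
        1.14098817, -0.08228774]), 'dq': array([-5.94340664e-04, -2.92042272e-04, -2.51512609e-05,  1.75154492e-03,
       -1.10485883e-03, -5.67442179e-04,  2.56193406e-04]), 'effort': array([ 1.99091789e-05, -5.07983816e+01, -8.08284874e-02, -2.36157650e+01,
       -6.13897154e-02,  3.77599150e-02,  1.75120890e-04]), 'ee_pos': array([0.24376604, 0.62880199, 0.22153139]), 'tcp_rot': array([-1.50989713,  1.5688958 , -1.87967255]), 'contact_force': array([-0.06362797, -0.14750987,  0.99889698]), 'ft_torque': array([ 0.02533335, -0.05601173,  0.03871412]), 'grip_width': 1.004437103351655}
scene [[619.40744004   0.         327.92428149]
 [  0.         619.40744004 254.51711884]
 [  0.           0.           1.        ]] [[-0.26282797  0.96484042 -0.00210397]
 [ 0.76020521  0.20574038 -0.61624584]
 [-0.59414602 -0.16356609 -0.78755104]] [ 0.17914889 -0.31623025  2.34751424]
top [[607.96172061   0.         310.62075183]
 [  0.         607.96172061 238.78335659]
 [  0.           0.           1.        ]] [[ 0.02416367 -0.9996289   0.01257716]
 [-0.99678751 -0.02505212 -0.07607271]
 [ 0.07635957 -0.01069856 -0.99702295]] [-0.07672024  0.52816159  1.64374487]
wrist [[360.35247566   0.         320.99139039]
 [  0.         360.35247566 244.52131853]
 [  0.           0.           1.        ]] [[ 0.36123769  0.93247186 -0.00188742]
 [ 0.88922324 -0.34387255  0.30171792]
 [ 0.28069444 -0.11067022 -0.95339537]] [-0.67388298 -0.03711259  0.3913635 ]
```

View pics/scene0.png

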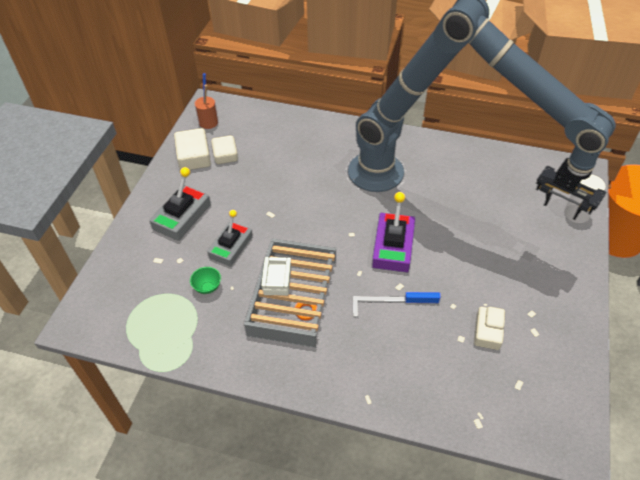

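View pics/top0.png

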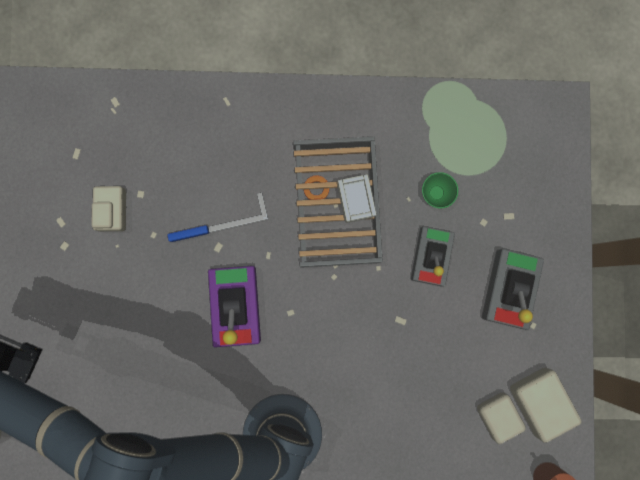

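View pics/wrist0.png

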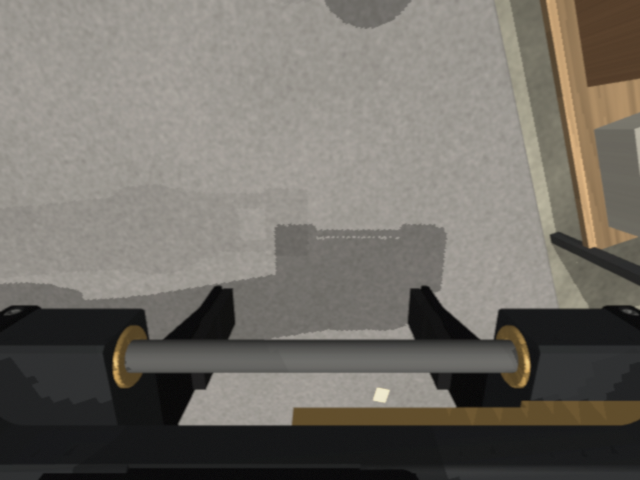

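```bash
python3 - <<'E'
import cv2
a=cv2.imread("pics/top0.png")
cv2.imwrite("pics/c1.png",cv2.resize(a[130:280,285:465],None,fx=4.4,fy=4,interpolation=cv2.INTER_CUBIC)[:600,:792])
cv2.imwrite("pics/c2.png",cv2.resize(a[180:255,155:285],None,fx=6,fy=6,interpolation=cv2.INTER_CUBIC))
a=cv2.imread("pics/scene0.png")
cv2.imwrite("pics/c3.png",cv2.resize(a[200:350,200:360],None,fx=4,fy=4,interpolation=cv2.INTER_CUBIC))
E
```

```text
(no output)
```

View pics/c1.png

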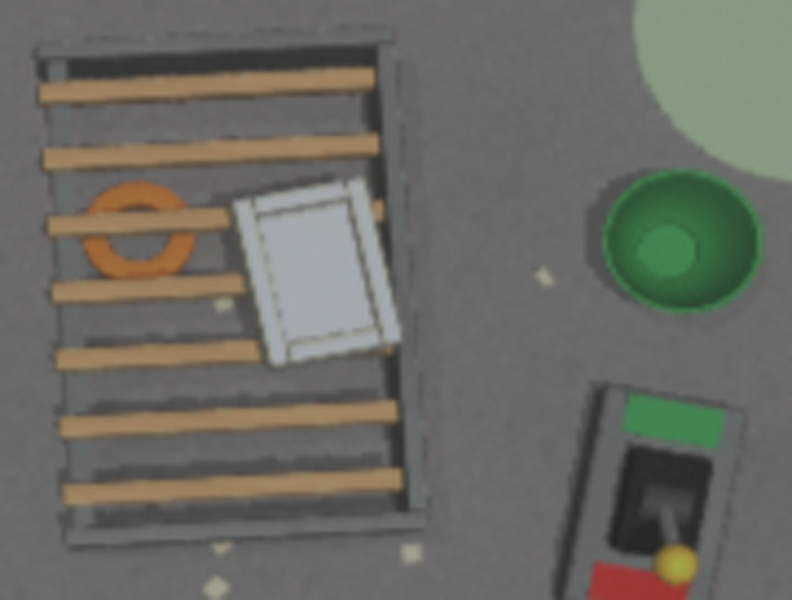

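View pics/c2.png

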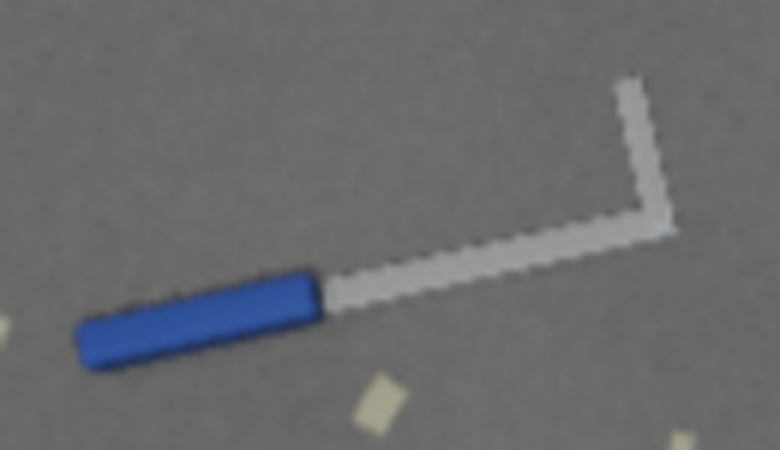

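View pics/c3.png

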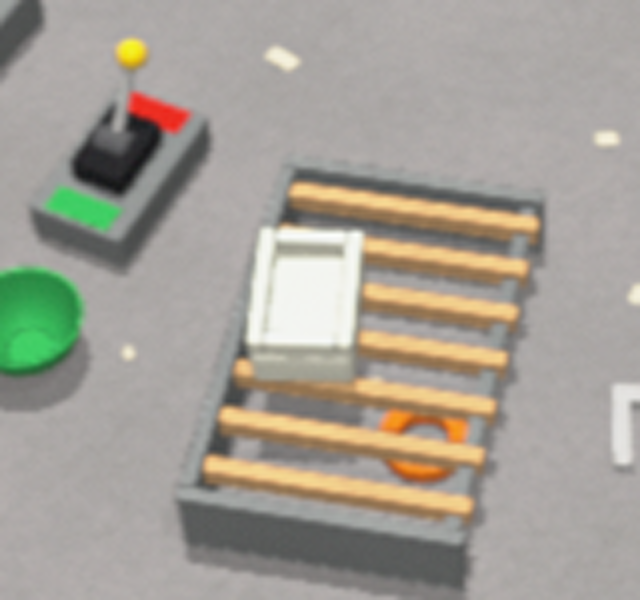

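```bash
cat > h.py <<'E'
import numpy as np
from cell import telemetry, vision, bot
import cv2
def ray(f,u,v,z):
    K,R,t=f["camera_matrix"],np.array(f["R"]),np.array(f["t"])
    d=R.T@np.linalg.inv(K)@np.array([u,v,1.]); c=-R.T@t
    return c+d*(z-c[2])/d[2]
def proj(f,X):
    p=f["camera_matrix"]@(np.array(f["R"])@np.array(X)+f["t"]); return p[:2]/p[2]
E
python3 - <<'E'
from h import *
f=vision.grab_frame("top"); s=vision.grab_frame("scene")
c1=lambda u,v:((u+.5)/4.4+285-.5,(v+.5)/4+130-.5)
c2=lambda u,v:((u+.5)/6+155-.5,(v+.5)/6+180-.5)
c3=lambda u,v:((u+.5)/4+200-.5,(v+.5)/4+200-.5)
P=lambda n,q,z,F=f:print(n,ray(F,*q,z).round(4))
P("s1L",c1(38,93),.07);P("s7L",c1(63,495),.07);P("s1R",c1(375,78),.07);P("s7R",c1(402,478),.07)
for z in(.058,.07):
  for n,q in dict(TL=(37,50),TR=(395,33),BL=(68,545),BR=(425,522)).items(): P(n+str(z),c1(*q),z)
P("collar",c1(139,230),.016)
P("box TL",c1(605,385),.04);P("box TR",c1(745,408),.04)
P("knob",c1(677,563),.13);
P("knobS",c3(131,53),.13,s)
for n,q in dict(a=(36,208),b=(122,247),c=(210,127)).items():P("boxS"+n,c3(*q),.04,s)
P("mouldL",c1(234,200),.125)
P("bowl",c1(683,240),.05)
for n,q,z in [("h1",(78,325),.036),("h2",(92,370),.036),("h3",(310,270),.036),("h4",(322,318),.036),("hooktip",(627,78),.01),("corner",(672,232),.01),("innercorner",(643,212),.01)]: P(n,c2(*q),z)
E
```

```text
s1L [ 0.7561 -0.0109  0.07  ]
s7L [ 0.4866 -0.0331  0.07  ]
s1R [ 0.7719 -0.2166  0.07  ]
s7R [ 0.5029 -0.2374  0.07  ]
TL0.058 [ 0.7882 -0.0093  0.058 ]
TR0.058 [ 0.8059 -0.2297  0.058 ]
BL0.058 [ 0.4539 -0.0369  0.058 ]
BR0.058 [ 0.4746 -0.2533  0.058 ]
TL0.07 [ 0.7854 -0.0096  0.07  ]
TR0.07 [ 0.803  -0.2283  0.07  ]
BL0.07 [ 0.4535 -0.037   0.07  ]
BR0.07 [ 0.474  -0.2517  0.07  ]
collar [ 0.6738 -0.0757  0.016 ]
box TL [ 0.5712 -0.3654  0.04  ]
box TR [ 0.5577 -0.4522  0.04  ]
knob [ 0.4488 -0.3909  0.13  ]
knobS [ 0.4463 -0.3906  0.13  ]
boxSa [ 0.5562 -0.445   0.04  ]
boxSb [ 0.5758 -0.3614  0.04  ]
boxSc [ 0.4352 -0.3349  0.04  ]
mouldL [ 0.677  -0.1291  0.125 ]
bowl [ 0.6702 -0.4106  0.05  ]
h1 [0.5326 0.3238 0.036 ]
h2 [0.5125 0.3166 0.036 ]
h3 [0.5602 0.2203 0.036 ]
h4 [0.5386 0.2141 0.036 ]
hooktip [0.6553 0.0819 0.01  ]
corner [0.5845 0.0591 0.01  ]
innercorner [0.5934 0.0727 0.01  ]
```

```bash
python3 - <<'E'
import cv2
a=cv2.imread("pics/top0.png")
cv2.imwrite("pics/c4.png",cv2.resize(a[215:295,400:500],None,fx=7,fy=7,interpolation=cv2.INTER_CUBIC))
E
```

```text
(no output)
```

View pics/c4.png

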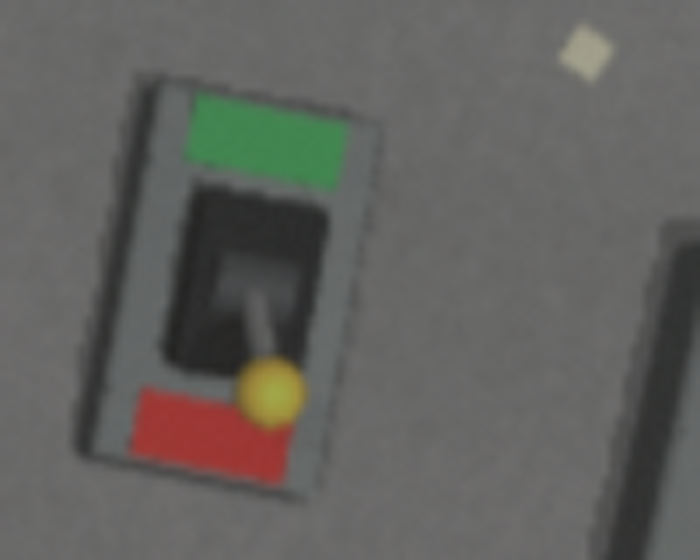

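```bash
cat >> h.py <<'E'
from scipy.spatial.transform import Rotation as Ro
def tool(): 
    s=telemetry.observe(); return np.array(s["ee_pos"]),Ro.from_euler("xyz",s["tcp_rot"]).as_matrix(),s
def rel(R,p,targets):
    for t in targets: print(t,"->",(R.T@(np.array(t)-p)*100).round(2))
E
python3 - <<'E'
from h import *
f=vision.grab_frame("top")
c4=lambda u,v:((u+.5)/7+400-.5,(v+.5)/7+215-.5)
C=np.array([ray(f,*c4(*q),.04) for q in [(157,80),(382,118),(310,500),(90,455)]])
print(C.round(4),C.mean(0).round(4))
ex=(C[0]+C[1]-C[2]-C[3])/2; print(np.linalg.norm(ex),np.linalg.norm(C[0]-C[1]),np.degrees(np.arctan2(ex[1],ex[0])))
k=ray(f,*c4(271,393),.127); print(k)
p,R,s=tool(); print(p,R.round(3))
th=np.arctan2(ex[1],ex[0]); print("tool y angle",np.degrees(np.arctan2(R[1,1],R[0,1])))
rel(R,p,[(.5,.4,.24),(.58,.05,.24),(.42,-.38,.24)])
E
```

```text
[[ 0.5708 -0.3651  0.04  ]
 [ 0.5582 -0.4527  0.04  ]
 [ 0.4098 -0.4258  0.04  ]
 [ 0.425  -0.3407  0.04  ]] [ 0.491  -0.3961  0.04  ]
0.14936918239479602 0.08853796596685022 -9.887907137050025
[ 0.44803928 -0.39108289  0.127     ]
[0.24388683 0.62920945 0.22219036] [[-0.     0.361  0.932]
 [-0.001  0.932 -0.361]
 [-1.    -0.001 -0.   ]]
tool y angle 68.81018807590073
(0.5, 0.4, 0.24) -> [ -1.77 -12.11  32.16]
(0.58, 0.05, 0.24) -> [ -1.76 -41.86  52.27]
(0.42, -0.38, 0.24) -> [ -1.73 -87.73  52.9 ]
```

Call:
{"name": "move_arm", "arguments": {"commands": [[[-1.8,-12,32,20],[-1.8,-12,32,30],[-1.8,-12,32,40],[-1.8,-12,32,50],[-1.8,-12,32,60],[-1.8,-12,32,70],[-1.8,-12,32,78.7],[-1.8,-20,37,78.7],[-1.8,-42,52,78.7],[-1.8,-42,52,78.7],[-1.8,-42,52,78.7],[-1.8,-42,52,78.7],[-1.8,-42,52,78.7],[-1.8,-42,52,78.7],[-1.8,-42,52,78.7],[-1.8,-42,52,78.7]]], "fingers": 0}}

```text
time: 1.9
ee_pos: [0.5772, 0.0471, 0.2408]
tcp_rot: [1.014, 1.57, -0.734]
contact_force: [0.3, -0.3, -0.3]
grip_width: 0.005
```

```bash
python3 - <<'E'
from h import *
p,R,s=tool(); print(p,R.round(3),s["joint_positions"].round(2),s["time"])
rel(R,p,[(.41,-.33,.22),(.400,-.380,.22),(.400,-.380,.11)])
E
```

```text
[0.57724246 0.04709277 0.24075864] [[ 0.     0.984 -0.177]
 [-0.    -0.177 -0.984]
 [-1.     0.     0.   ]] [-0.51  0.31  0.46  1.77 -0.15  1.1  -0.18] 1.9
(0.41, -0.33, 0.22) -> [ 2.08 -9.79 40.07]
(0.4, -0.38, 0.22) -> [ 2.08 -9.89 45.17]
(0.4, -0.38, 0.11) -> [13.08 -9.9  45.17]
```

Call:
{"name": "move_arm", "arguments": {"commands": [[[2,-10,45,0],[2,-10,45,0],[2,-10,45,0],[2,-10,45,0],[2,-10,45,0],[2,-10,45,0],[2,-10,45,0],[2,-10,45,0],[2,-10,45,0],[2,-10,45,0],[2,-10,45,0],[2,-10,45.2,0],[6,-10,45.2,0],[10,-10,45.2,0],[13,-10,45.2,0],[13,-10,45.2,0]]]}}

```text
time: 3.5
ee_pos: [0.4007, -0.3732, 0.1067]
tcp_rot: [-2.202, 1.562, 2.343]
contact_force: [0.4, -0.4, -0.7]
grip_width: 0.008
```

```bash
python3 - <<'E'
from h import *
p,R,s=tool(); print(p,R.round(3),s["joint_positions"].round(2),s["time"])
b=np.array([.491,-.396]);e=np.array([.985,-.172]);
rel(R,p,[tuple(b+e*x)+(.11,) for x in (-.072,.02,.023)])
f=vision.grab_frame("scene"); cv2.imwrite("pics/s1.png",cv2.resize(f["pixels"][130:330,100:350,::-1],None,fx=3,fy=3))
E
```

```text
[ 0.40073651 -0.37319495  0.10673667] [[-0.006  0.986 -0.167]
 [ 0.007 -0.167 -0.986]
 [-1.    -0.007 -0.005]] [ 0.22  0.45  0.6   1.97 -0.34  0.83  0.83] 3.5
(np.float64(0.42008), np.float64(-0.383616), 0.11) -> [-0.35  2.08  0.7 ]
(np.float64(0.5107), np.float64(-0.39944), 0.11) -> [-0.41 11.28  0.75]
(np.float64(0.513655), np.float64(-0.39995600000000003), 0.11) -> [-0.42 11.58  0.75]
```

View pics/s1.png

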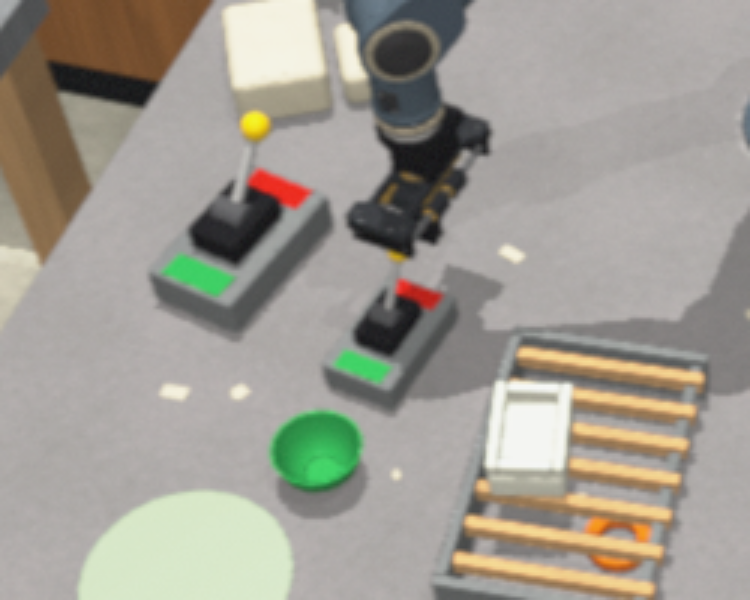

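Call:
{"name": "move_arm", "arguments": {"commands": [[[-0.3,1,0.7,0],[-0.4,2,0.7,0],[-0.4,3,0.7,0],[-0.4,4,0.7,0],[-0.4,5,0.7,0],[-0.4,6,0.7,0],[-0.4,7,0.7,0],[-0.4,8,0.7,0],[-0.4,9,0.7,0],[-0.4,10,0.7,0],[-0.4,10.5,0.7,0],[-0.4,11,0.7,0],[-0.4,11.2,0.7,0],[-0.4,11.2,0.7,0]]]}}

```text
time: 4.95
ee_pos: [0.5103, -0.4042, 0.1143]
tcp_rot: [2.738, 1.57, 0.995]
contact_force: [-2.5, 1.1, -0.5]
grip_width: 0.009
```

```bash
python3 - <<'E'
from h import *
p,R,s=tool(); print(p,s["contact_force"],s["time"])
for n in("scene","top"):
  f=vision.grab_frame(n); a=f["pixels"][:,:,::-1]
  cv2.imwrite(f"pics/{n}2.png",cv2.resize(a[180:300,170:330] if n=="scene" else a[200:300,390:510],None,fx=4.5,fy=4.5,interpolation=2))
E
```

```text
[ 0.51029598 -0.40421139  0.11433994] [-2.51618303  1.13444844 -0.49707263] 4.95
```

View pics/scene2.png

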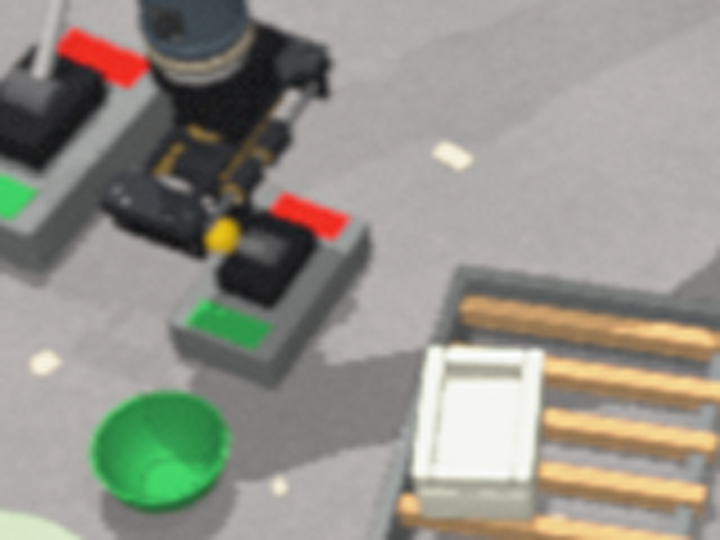

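View pics/top2.png

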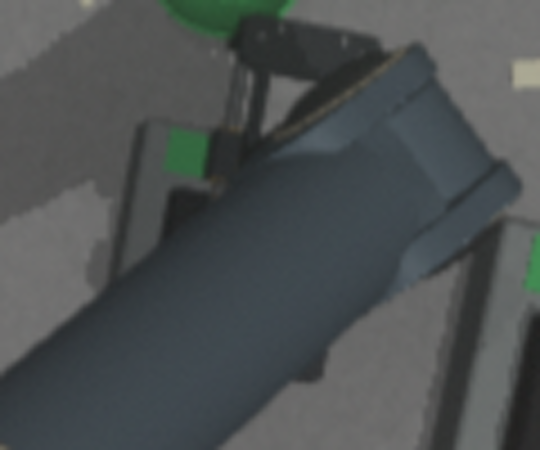

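```bash
python3 - <<'E'
from h import *
f=vision.grab_frame("scene")
b=np.array([.491,-.396]);e=np.array([.985,-.172])
import math
for q in (.9,1.0,1.1,1.2,1.3,1.4):
  X=np.r_[b+e*.08*math.sin(q-.7),.062+.08*math.cos(q-.7)]; print(q,proj(f,X))
p,R,s=tool();rel(R,p,[tuple(b+e*x)+(.112,) for x in (.023,.026,.03)])
E
```

```text
0.9 [222.98656637 223.67932213]
1.0 [221.82273603 225.72795988]
1.1 [220.72670979 227.88579841]
1.2 [219.71088188 230.12917288]
1.3 [218.78672143 232.43325548]
1.4 [217.96459989 234.77240796]
(np.float64(0.513655), np.float64(-0.39995600000000003), 0.112) -> [ 0.28  0.24 -0.49]
(np.float64(0.51661), np.float64(-0.400472), 0.112) -> [ 0.28  0.54 -0.49]
(np.float64(0.52055), np.float64(-0.40116), 0.112) -> [ 0.28  0.94 -0.49]
```

Call:
{"name": "move_arm", "arguments": {"commands": [[[0,0.3,-0.4,0],[0,0.5,-0.4,0],[0,0.7,-0.4,0],[0,0.7,-0.4,0]]]}}

```text
time: 5.5
ee_pos: [0.5177, -0.4015, 0.1143]
tcp_rot: [-2.091, 1.57, 2.449]
contact_force: [-3.6, 0.4, 0.3]
grip_width: 0.006
```

```bash
python3 - <<'E'
from h import *
p,R,s=tool();
rel(R,p,[(.58,-.05,.24),(.541,.249,.2)])
E
```

```text
(0.58, -0.05, 0.24) -> [-12.56   0.1  -35.7 ]
(0.541, 0.249, 0.2) -> [ -8.55  -8.86 -64.49]
```

Call:
{"name": "move_arm", "arguments": {"commands": [[[0,-4,0,0],[-5,-4,0,0],[-10,-4,0,0],[-12.5,-2,-4,-5],[-12.5,0,-35.7,-10],[-12.5,0,-35.7,-15],[-12.5,0,-35.7,-20],[-12.5,0,-35.7,-25],[-12.5,0,-35.7,-25],[-12.5,0,-35.7,-25],[-12.5,0,-35.7,-25],[-12.5,-2,-40,-25],[-8.5,-8.9,-64.5,-25],[-8.5,-8.9,-64.5,-25],[-8.5,-8.9,-64.5,-25],[-8.5,-8.9,-64.5,-25],[-8.5,-8.9,-64.5,-25],[-8.5,-8.9,-64.5,-25],[-8.5,-8.9,-64.5,-25],[-8.5,-8.9,-64.5,-25]]], "fingers": 6}}

```text
time: 7.5
ee_pos: [0.5414, 0.2483, 0.2]
tcp_rot: [1.57, 1.569, 0.262]
contact_force: [-0.2, -0.8, 0.3]
grip_width: 0.689
```

```bash
python3 - <<'E'
from h import *
p,R,s=tool(); print(p,R.round(3),s["joint_positions"].round(2),s["time"])
f=vision.grab_frame("top"); a=f["pixels"][:,:,::-1]; cv2.imwrite("pics/top3.png",a)
f=vision.grab_frame("scene"); a=f["pixels"][:,:,::-1]; cv2.imwrite("pics/scene3.png",cv2.resize(a[190:310,170:330],None,fx=4.5,fy=4.5,interpolation=2))
f=vision.grab_frame("wrist"); a=f["pixels"][:,:,::-1]; cv2.imwrite("pics/wrist3.png",a)
E
```

```text
[0.541438   0.24825969 0.20001123] [[ 0.001  0.966  0.259]
 [ 0.     0.259 -0.966]
 [-1.     0.001  0.   ]] [-0.76  0.37  0.33  1.77 -0.14  1.02 -0.11] 7.5
```

View pics/top3.png

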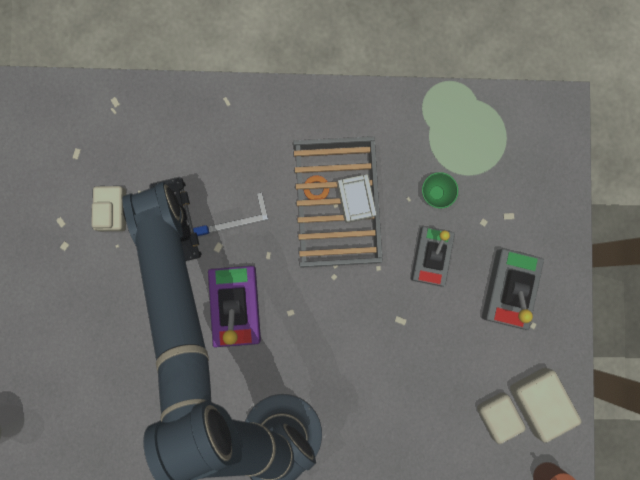

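View pics/scene3.png

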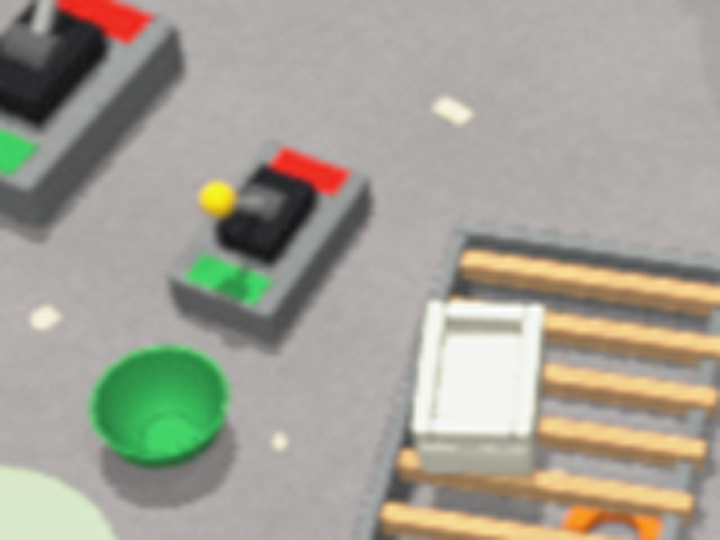

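View pics/wrist3.png

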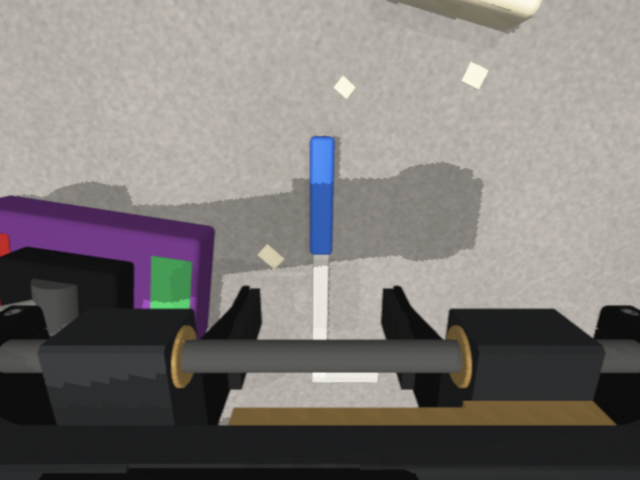

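```bash
python3 - <<'E'
from h import *
p,R,s=tool()
f=vision.grab_frame("wrist")
for q,z in [((322,137),.036),((321,253),.036),((320.5,275),.01),((378,378),.01)]:
  X=ray(f,*q,z); print(X.round(4), (R.T@(X-p)*100).round(2))
E
```

```text
[0.523  0.3224 0.036 ] [16.42  0.12 -7.75]
[0.5495 0.2196 0.036 ] [16.42  0.03  2.86]
[0.5576 0.1873 0.01  ] [19.02 -0.02  6.2 ]
[0.6551 0.08   0.01  ] [19.02  6.65 19.07]
```

Call:
{"name": "move_arm", "arguments": {"commands": [[[5,0,0,0],[10,0,0,0],[14,0,0,0],[17,0,0,0],[18.5,0,0,0],[19.1,0,0,0],[19.1,0,0,0],[19.1,0,0,0]]], "fingers": 6}}

```text
time: 8.5
ee_pos: [0.542, 0.2494, 0.0101]
tcp_rot: [1.829, 1.568, 0.521]
contact_force: [0.0, -0.5, -0.2]
grip_width: 0.692
```

Call:
{"name": "move_arm", "arguments": {"commands": [[[0,0,0,0],[0,0,0,0],[0,0,0,0],[0,0,0,0],[0,0,0,0],[0,0,0,0],[0,0,0,0],[0,0,0,0]]], "fingers": 0, "grip_force": 40}}

```text
time: 9.3
ee_pos: [0.5408, 0.2492, 0.0086]
tcp_rot: [2.013, 1.571, 0.707]
contact_force: [0.2, 0.8, 0.8]
grip_width: 0.249
```

```bash
python3 - <<'E'
from h import *
p,R,s=tool(); print(p,R.round(3),s["grip_width"],s["contact_force"])
f=vision.grab_frame("top"); a=f["pixels"][:,:,::-1]; cv2.imwrite("pics/top4.png",cv2.resize(a[130:280,155:335],None,fx=4.4,fy=4,interpolation=2))
E
```

```text
[0.54076371 0.24917514 0.00859118] [[ 0.     0.965  0.261]
 [ 0.     0.261 -0.965]
 [-1.     0.    -0.   ]] 0.24887899537652325 [0.21630124 0.75530034 0.84529368]
```

View pics/top4.png

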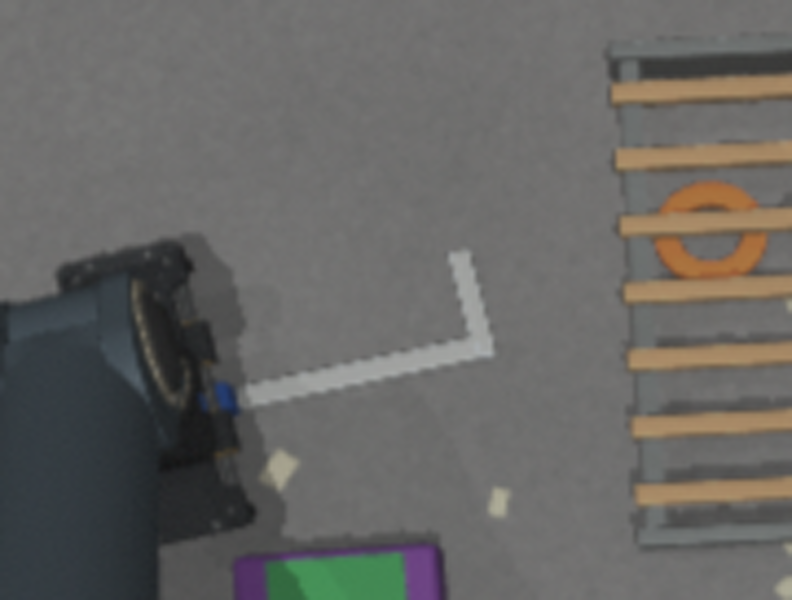

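```bash
cat >> h.py <<'E'
DO=np.array([.630,-.132]); DY=np.radians(4.7)
dx=np.array([np.cos(DY),np.sin(DY)]); dy=np.array([-np.sin(DY),np.cos(DY)])
def dk(x,y,z): return tuple((DO+dx*x+dy*y).round(5))+(z,)
def indeck(X): d=np.array(X)[:2]-DO; return d@dx,d@dy
E
python3 - <<'E'
from h import *
p,R,s=tool()
f=vision.grab_frame("top")
for q in [(219,287),(246,287),(246,323),(209,270),(256,265)]: print(ray(f,*q,.07).round(3))
z=p[2]+.004
rel(R,p,[dk(-.066,.342,z),dk(-.066,.182,z),dk(-.002,.182,z)])
E
```

```text
[0.393 0.175 0.07 ]
[0.394 0.104 0.07 ]
[0.3   0.101 0.07 ]
[0.437 0.203 0.07 ]
[0.453 0.08  0.07 ]
(np.float64(0.5362), np.float64(0.20344), np.float64(0.012612164143433267)) -> [-0.4  -1.63  4.29]
(np.float64(0.54931), np.float64(0.04398), np.float64(0.012612164143433267)) -> [-0.4  -4.53 20.03]
(np.float64(0.61309), np.float64(0.04922), np.float64(0.012612164143433267)) -> [-0.4   1.77 21.19]
```

Call:
{"name": "move_arm", "arguments": {"commands": [[[-0.2,0,0,0],[-0.4,0,0,0],[-0.4,-0.5,0.5,3],[-0.4,-1,1.5,6],[-0.4,-1.6,2.5,9],[-0.4,-1.6,3.5,10.4],[-0.4,-1.6,4.3,10.4],[-0.4,-1.6,4.3,10.4],[-0.4,-1.6,4.3,10.4]]]}}

```text
time: 10.3
ee_pos: [0.5368, 0.2034, 0.0126]
tcp_rot: [2.552, 1.57, 1.063]
contact_force: [-0.2, 0.1, -1.5]
grip_width: 0.25
```

```bash
python3 - <<'E'
from h import *
p,R,s=tool(); print(p,R.round(3),s["grip_width"],s["contact_force"], indeck(p))
f=vision.grab_frame("top"); a=f["pixels"][:,:,::-1]; cv2.imwrite("pics/top5.png",cv2.resize(a[130:280,205:385],None,fx=4.4,fy=4,interpolation=2))
f=vision.grab_frame("scene"); a=f["pixels"][:,:,::-1]; cv2.imwrite("pics/scene5.png",cv2.resize(a[210:360,240:440],None,fx=4,fy=4,interpolation=2))
E
```

```text
[0.53676073 0.20338066 0.0126103 ] [[ 0.     0.997  0.082]
 [ 0.001  0.082 -0.997]
 [-1.     0.    -0.   ]] 0.25002863532859176 [-0.15455362  0.13750566 -1.53944638] (np.float64(-0.06544515196754877), np.float64(0.3418927875120805))
```

View pics/top5.png

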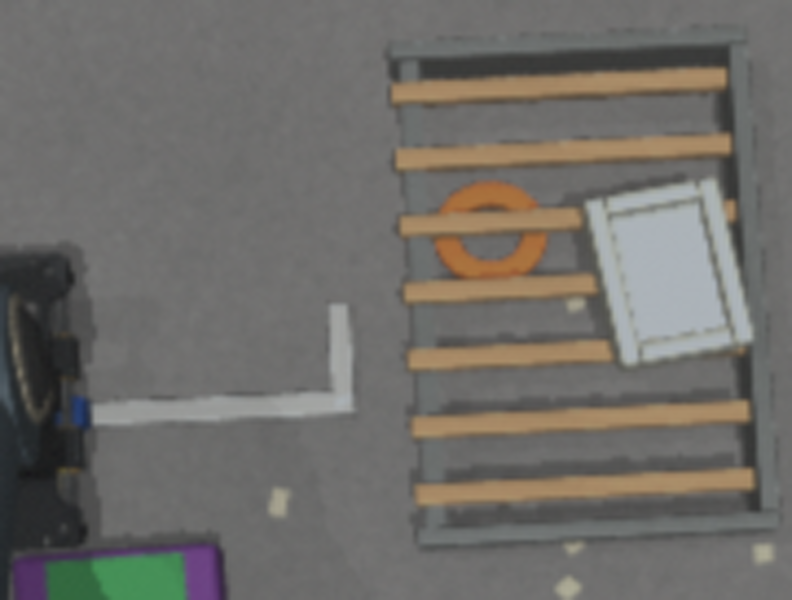

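View pics/scene5.png

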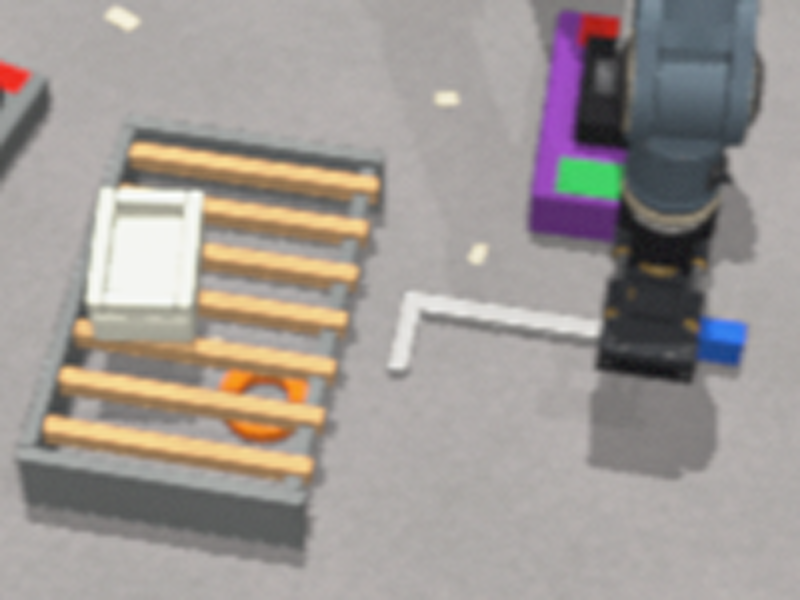

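```bash
python3 - <<'E'
from h import *
p,R,s=tool()
f=vision.grab_frame("top")
c=lambda u,v:((u+.5)/4.4+205-.5,(v+.5)/4+130-.5)
print(indeck(ray(f,*c(332,350),.012)),"tip",indeck(ray(f,*c(339,303),.012)),"collar",indeck(ray(f,*c(491,230),.016)),"bar",indeck(ray(f,*c(210,408),.012)))
print("collar edges",indeck(ray(f,*c(490,281),.0)),indeck(ray(f,*c(548,232),.016)))
z=p[2]
rel(R,p,[dk(-.066,.182,z),dk(-.002,.182,z),dk(-.002,.332,z)])
E
```

```text
(np.float64(-0.028935763610734425), np.float64(0.15680232026819682)) tip (np.float64(0.0034018678824335223), np.float64(0.15065546924827902)) collar (np.float64(0.0482249443329439), np.float64(0.05252820405511709)) bar (np.float64(-0.06468947194587722), np.float64(0.2350808448115945))
collar edges (np.float64(0.01504416113354427), np.float64(0.05475940408437778)) (np.float64(0.04483418296161344), np.float64(0.016852346504588993))
(np.float64(0.54931), np.float64(0.04398), np.float64(0.012509302563601131)) -> [-1.000e-02 -5.000e-02  1.606e+01]
(np.float64(0.61309), np.float64(0.04922), np.float64(0.012509302563601131)) -> [-1.000e-02  6.350e+00  1.606e+01]
(np.float64(0.6008), np.float64(0.19872), np.float64(0.012509302563601131)) -> [-0.    6.37  1.06]
```

Call:
{"name": "move_arm", "arguments": {"commands": [[[0,-0.3,1.5,0],[0,-0.3,3,0],[0,-0.3,4.5,0],[0,-0.3,6,0],[0,-0.3,7.5,0],[0,-0.3,9,0],[0,-0.3,10.5,0],[0,-0.3,12,0],[0,-0.3,13.5,0],[0,-0.3,15,0],[0,-0.3,16,0],[0,-0.3,16,0],[0,1,16,0],[0,2.2,16,0],[0,3.4,16,0],[0,4.6,16,0],[0,5.6,16,0],[0,6.3,16,0],[0,6.3,16,0],[0,6.3,16,0]]]}}

```text
time: 12.45
ee_pos: [0.6119, 0.049, 0.0123]
tcp_rot: [-1.646, 1.57, -3.135]
contact_force: [-0.8, -0.2, -1.5]
grip_width: 0.251
```

```bash
python3 - <<'E'
from h import *
p,R,s=tool(); print(p,R.round(3),s["grip_width"],s["contact_force"], indeck(p))
f=vision.grab_frame("top"); a=f["pixels"][:,:,::-1]; cv2.imwrite("pics/top6.png",cv2.resize(a[130:280,205:385],None,fx=4.4,fy=4,interpolation=2))
f=vision.grab_frame("scene"); a=f["pixels"][:,:,::-1]; cv2.imwrite("pics/scene6.png",cv2.resize(a[210:360,240:440],None,fx=4,fy=4,interpolation=2))
E
```

```text
[0.61187405 0.04904463 0.01228738] [[-0.001  0.997  0.082]
 [-0.     0.082 -0.997]
 [-1.    -0.001 -0.   ]] 0.2509885246334917 [-0.75746483 -0.18644518 -1.48730322] (np.float64(-0.003230468142691884), np.float64(0.18192105646046045))
```

View pics/top6.png

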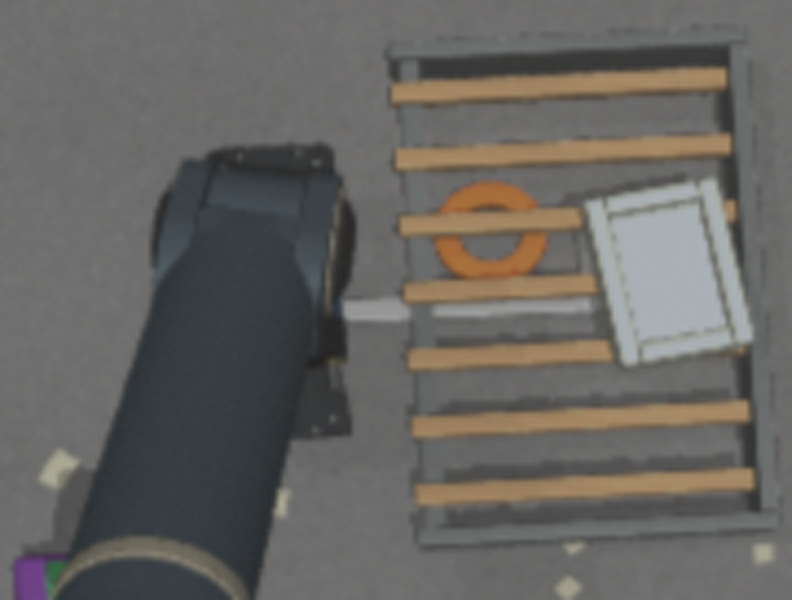

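View pics/scene6.png

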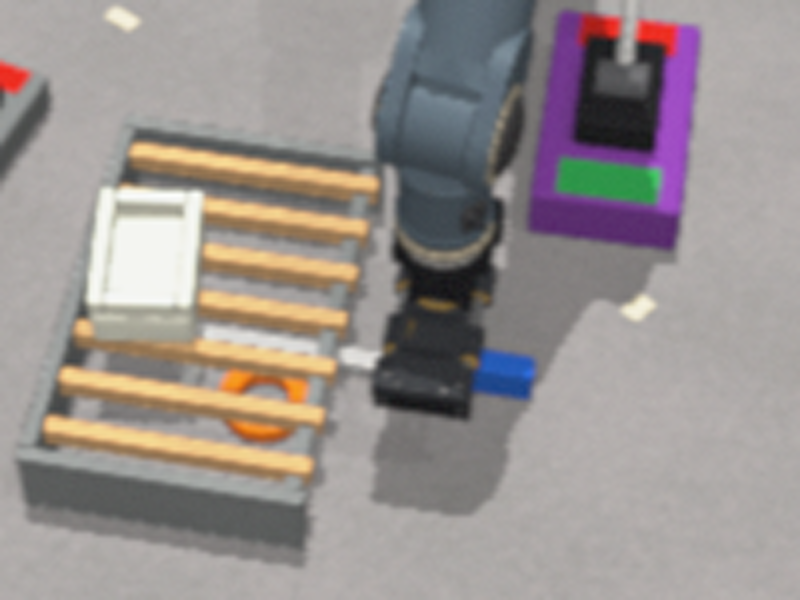

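Call:
{"name": "move_arm", "arguments": {"commands": [[[0.2,0,-0.7,0],[0.2,0,-1.3,0],[0.2,0,-2,0],[0.2,0,-2.8,0],[0.2,0,-3.6,0],[0.2,0,-4.4,0],[0.2,0,-5.2,0],[0.2,0,-6,0],[0.2,0,-6.8,0],[0.2,0,-7.6,0],[0.2,0,-7.6,0]]]}}

```text
time: 13.65
ee_pos: [0.6059, 0.127, 0.0105]
tcp_rot: [-3.131, 1.57, 1.666]
contact_force: [0.2, -0.2, -1.7]
grip_width: 0.253
```

```bash
python3 - <<'E'
from h import *
p,R,s=tool(); print(p,s["grip_width"],s["contact_force"], indeck(p))
f=vision.grab_frame("top"); a=f["pixels"][:,:,::-1]; cv2.imwrite("pics/top7.png",cv2.resize(a[130:280,205:385],None,fx=4.4,fy=4,interpolation=2))
f=vision.grab_frame("scene"); a=f["pixels"][:,:,::-1]; cv2.imwrite("pics/scene7.png",cv2.resize(a[210:360,240:440],None,fx=4,fy=4,interpolation=2))
E
```

```text
[0.60589926 0.12695357 0.0104663 ] 0.25255423947614036 [ 0.21678364 -0.16086321 -1.66733764] (np.float64(-0.0028014303477872384), np.float64(0.2600575862257454))
```

View pics/top7.png

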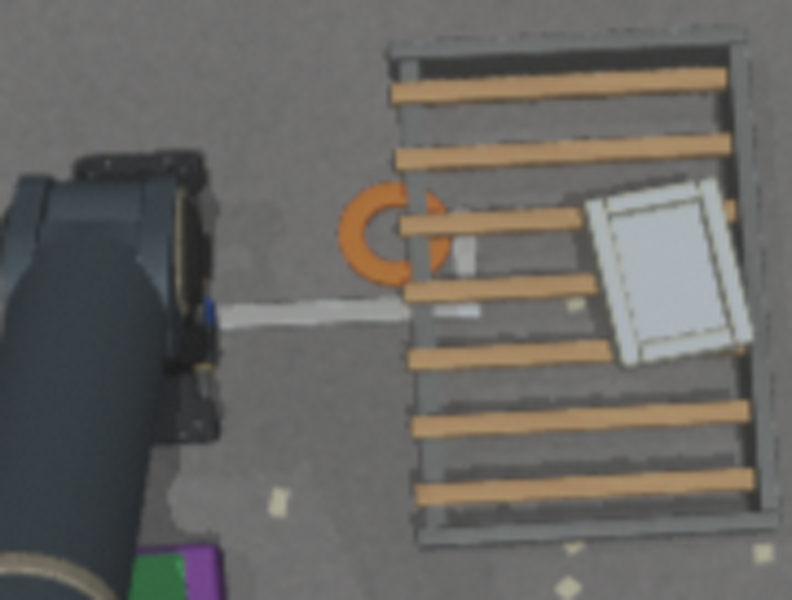

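View pics/scene7.png

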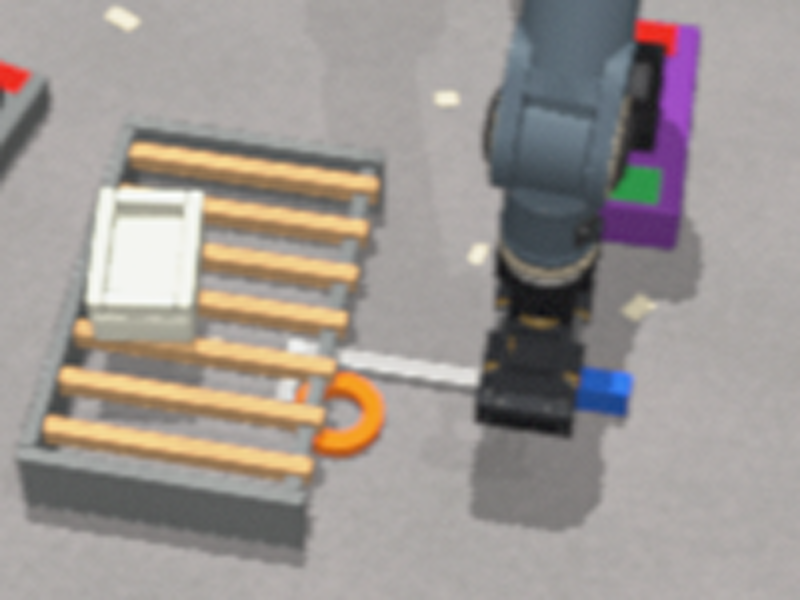

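Call:
{"name": "move_arm", "arguments": {"commands": [[[0,0,-0.8,0],[0,0,-1.6,0],[0,0,-2.4,0],[0,0,-3.2,0],[0,0,-4,0],[0,0,-4.8,0],[0,0,-5.6,0],[0,0,-6.4,0],[0,0,-7.2,0],[0,0,-8,0],[0,0,-8.6,0],[0,0,-8.9,0],[0,0,-9,0],[0,0,-9,0],[0,0,-8.6,0],[0.1,0,-8.4,0],[0.2,0,-8.4,0],[0.2,0,-8.4,0]]]}}

```text
time: 15.55
ee_pos: [0.5994, 0.2079, 0.0086]
tcp_rot: [0.524, 1.571, -0.965]
contact_force: [-0.5, -0.3, -1.4]
grip_width: 0.248
```

```bash
python3 - <<'E'
from h import *
p,R,s=tool(); print(p,s["grip_width"],s["contact_force"], indeck(p))
f=vision.grab_frame("top"); a=f["pixels"][:,:,::-1]; cv2.imwrite("pics/top8.png",cv2.resize(a[130:280,205:385],None,fx=4.4,fy=4,interpolation=2))
f=vision.grab_frame("scene"); a=f["pixels"][:,:,::-1]; cv2.imwrite("pics/scene8.png",cv2.resize(a[250:330,300:440],None,fx=5.5,fy=5.5,interpolation=2))
E
```

```text
[0.59940425 0.20786411 0.00861045] 0.24838556229653824 [-0.51437302 -0.32663215 -1.43744651] (np.float64(-0.002644910077870699), np.float64(0.3412282494723973))
```

View pics/top8.png

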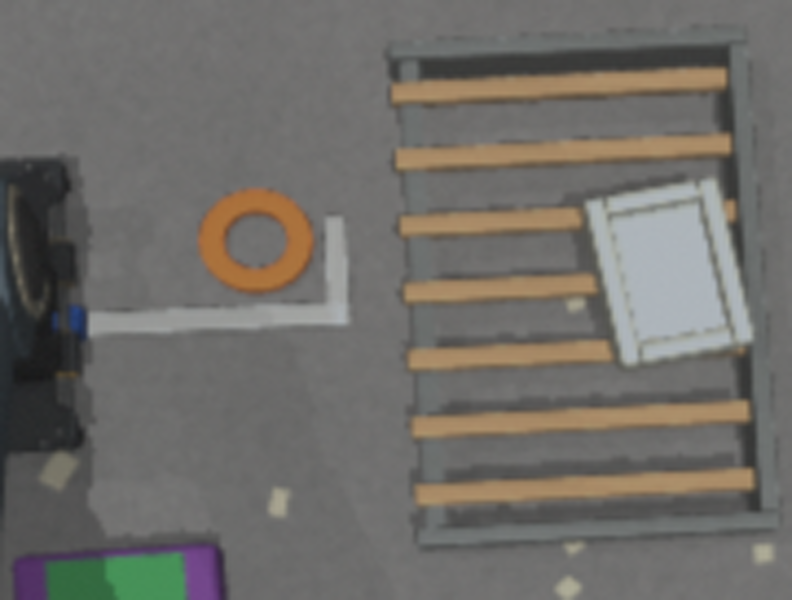

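View pics/scene8.png

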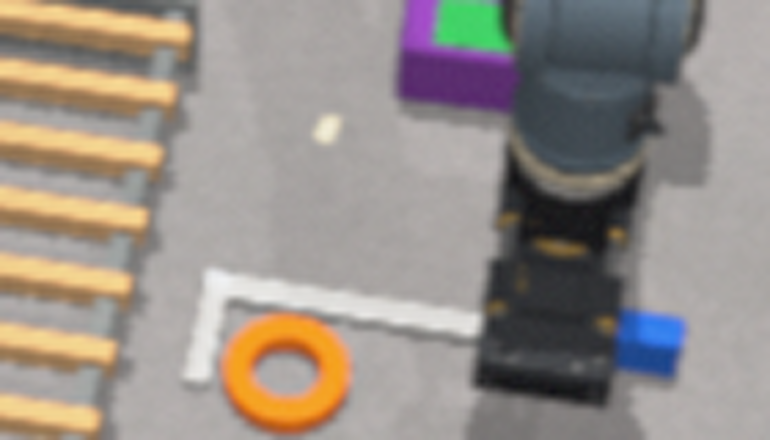

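Call:
{"name": "move_arm", "arguments": {"commands": [[[0,0,0,0],[0,0,0,0],[0,0,0,0],[0,0,0,0],[0,0,0,0],[-1,0,0,0],[-3,0,0,0],[-6,0,0,0],[-10,0,0,0],[-14,0,0,0],[-18,0,0,0],[-18,0,-4,0],[-18,0,-8,0],[-18,0,-12,0],[-18,0,-12,0],[-18,0,-12,0]]], "fingers": 5}}

```text
time: 17.25
ee_pos: [0.5887, 0.3294, 0.1888]
tcp_rot: [1.039, 1.571, -0.447]
contact_force: [-0.4, -0.9, -0.5]
grip_width: 0.573
```

```bash
python3 - <<'E'
from h import *
p,R,s=tool(); print(p,s["grip_width"],s["contact_force"], s["time"])
f=vision.grab_frame("top"); a=f["pixels"][:,:,::-1]; cv2.imwrite("pics/top9.png",a)
f=vision.grab_frame("scene"); a=f["pixels"][:,:,::-1]; cv2.imwrite("pics/scene9.png",cv2.resize(a[180:340,180:450],None,fx=2.9,fy=2.9,interpolation=2))
E
```

```text
[0.58874758 0.3293619  0.18882605] 0.5728117515976561 [-0.39652808 -0.85119439 -0.54350755] 17.25
```

View pics/top9.png

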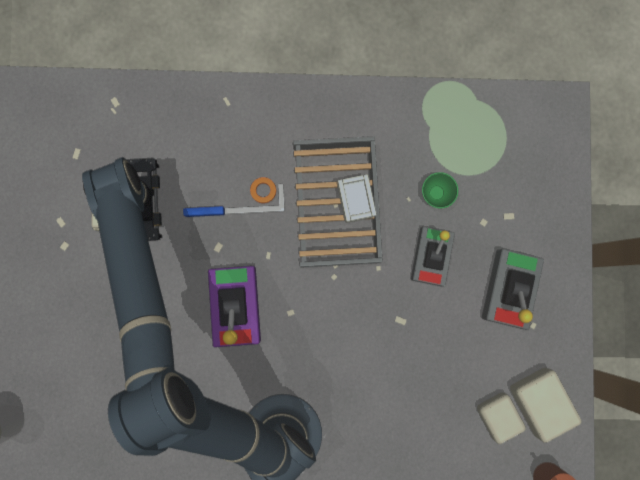

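View pics/scene9.png

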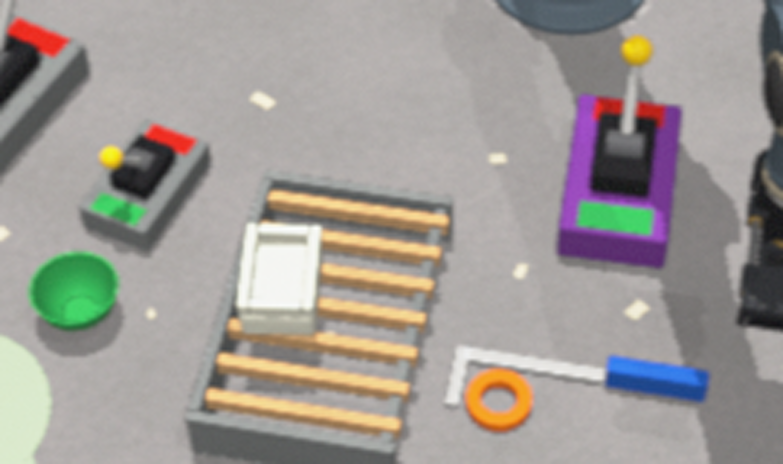

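```bash
python3 - <<'E'
from h import *
f=vision.grab_frame("top")
print("collar",indeck(ray(f,263,190,.016)),"hook",indeck(ray(f,280,198,.01)))
print(bot.finish_job(), telemetry.observe()["time"])
E
```

```text
collar (np.float64(0.04842299317600611), np.float64(0.1996069761530165)) hook (np.float64(0.024452267259743775), np.float64(0.15417832968024636))
the job is handed in; nothing more can be done
the job is handed in; nothing more can be done
```

I pushed the small grey box's isolator lever fully over to its green side. I then used the hooked probe to drag the collar out from under the deck, laid the probe on the table and backed the arm away. The job was handed in soon after 17.25 s on the robot's clock.

Last checks from the camera images:
- **Lever:** it measured about 1.4 rad after the push, and it still leans over its green side in the final picture.
- **Collar:** it lies flat with its centre at about deck y = 200 mm (147 mm needed).
- **Probe:** it is released and flat, with its hook's inner face at about deck y = 154 mm (112 mm needed).
- **Mould and bowl:** they look unmoved.
- **Plaster block:** the arm hid it in the final picture. I never moved near it at low height, but its final position is not confirmed.
- **Robot:** it was clear of everything, with the contact force close to zero.

No check failed or disagreed. The finish call gave no verdict.

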